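Lock the jig slide with its pin

TASK

Lock the slide of the wooden-based jig: push the orange grip so that the steel slide runs fully home against its stop, then push the red-knobbed pin forward through the hole in the slide and the bracket behind it until the knob sits against the guide. Let go of everything, and leave the tools and blocks round about where they are.

Things in the scene. Friction and masses are not known exactly. Their poses are not given: they have to be found in the camera images.
- jig: fixed jig, plywood base 170 x 195 x 12 mm. Origin on the worktop under the pin axis, in the middle plane of the slide plate. x: the way the pin goes in (away from the robot, turned 0.1 to 0.4 rad to the right); y left, z up. Base covers x -125..45, y -140..55 mm. Pin axis: y 0, 45 mm above the worktop (as all heights here). Two rails 21 mm high at x -12..12, y -140..0 guide the slide
- guide_back (a point): point on the pin axis, height 45 mm, in the rear face of the aluminium guide (jig x -125 mm), where the front face of the pin's knob must come to rest. The guide is an open channel 19 mm wide inside, 44 mm outside, jig x -125..-9, walls up to height 55 mm, with a strap over it at x -40..-18 up to 61 mm
- bracket_hole (a point): centre of the chamfered 22 mm hole in the fixed bracket behind the slide, on the pin axis at jig x 10 mm; the bracket plate is 8 mm thick (x 10..18), 50 mm wide, up to height 72 mm
- slide_stop (a point): centre of the face that the slide plate meets when home, on a dark steel block at jig y 22..38, x -13..11 mm, up to height 52 mm
- slide (a joint): position of the slide, m: distance from home toward the jig's -y (right). 0 is home (plate against the stop, its hole in line with the pin); starts between 0.025 and 0.060, travel 0.065. It moves only along the jig's y, with about 1.5 N of friction, and stays where it is left
- slide_eye (a point): centre of the round hole (22 mm, chamfered on the pin's side) in the upright steel slide plate, at height 45 mm; the plate is 8 mm thick along the jig's x, 16 to 74 mm high, and reaches 22 mm either side of the hole along the jig's y
- slide_grip (a point): centre of the outer (-y) face of the orange grip, height 45 mm, 52 mm to the jig's -y of the hole. The grip is 26 mm along the jig's x, 22 mm along y, from height 27 to 77 mm. Push this face toward the jig's +y to bring the slide home; beside it only the base and rails (21 mm high) lie below
- pin: loose steel locking pin, about 0.15 kg, 16 mm thick with a round nose; red knob 32 mm across and 20 mm long at the rear. It lies in the guide, drawn back 44 to 54 mm, the knob behind the guide and clear of the base. Origin on the axis in the front face of the knob; x points along the pin to the nose
- pin_nose (a point): tip of the pin's round nose, 157 mm ahead of the knob's front face; fully in, it is 32 mm beyond the middle of the slide plate
- pin_knob (a point): centre of the flat rear face of the red knob, 20 mm behind its front face and 45 mm above the worktop; push here along the pin
- sanding_block: bystander: brown sanding block 65 x 116 x 37 mm, loose; origin under its centre
- offcut: bystander: wood block 62 x 90 x 38 mm, loose; origin under its centre
- block_plane: bystander: grey metal block plane 52 x 160 x 52 mm, loose; origin under its centre

How it is judged (in metres and radians):
On the way, in this order (a step that is already met when the one before it is completed fails the run):
1. the slide is home against its stop while the pin is still back (value of joint slide below 0.004 m and x of pin_nose in the frame of jig below 0 m), for 0.2 s.
2. the pin is through the slide and the bracket (value of joint slide below 0.004 m and x of pin_nose in the frame of jig above 0.02 m), for 0.1 s.
At the end, for the whole second after the job is handed in: the slide is within 4 mm of home; the pin passes through the slide and the bracket, in line with the guide (within 0.06 rad), its knob within 5 mm of the guide's rear face (knob front centre within 6 mm of guide_back), at rest (value of joint slide below 0.004 m and distance between pin and guide_back below 0.006 m and x of pin_nose in the frame of jig above 0.027 m and angle between the x axis of pin and the x axis of jig, either way round below 0.06 rad and linear speed of pin below 0.01 m/s); the robot touches nothing.
It fails at once if a bystander was moved more than 3 cm (distance of any of sanding_block, offcut, block_plane from where it was at the start of the episode above 0.03 m).
It also fails if it takes over 51 s, if anything falls off the work surface, if the arm or the gripper's body presses on something with over 40 N, if the wrist force passes 120 N, or if a joint passes its speed limit or range.

ROBOT

A 6-joint arm with a two-finger parallel gripper is mounted at the origin on a cart in front of the work surface, level with it; the furniture and walls round the work are solid. World frame = base frame: x ahead of the robot, y to its left, z up, the work surface at z = 0. Lengths are in mm, angles in rad, forces in N, time in s.
With the tool pointing down it reaches from about 350 to 975 mm from the base axis. Payload 7.1 kg.
Tool frame: the origin (TCP) lies at the very end of the fingers, on their centre line; the grasp point (between the pads) lies 19 mm behind it; z points along the fingers, y is the line along which they close (so a half turn about z gives the same grasp; the last joint's range is limited). The gripper opens to 88 mm and grips with 3 to 60 N. Pads are 20 mm wide; open, the fingers measure 115 mm over their backs; the gripper's body (75 mm by 178 mm) begins 61 mm behind the grasp point.
Start: joints at [-1.26, 0.423, 1.63, -0, 1.089, -0.019], TCP at [202.426, -591.294, 222.675] pointing down, gripper open.
Joint ranges: [-3, 3], [-0.9, 2.11], [0.09, 2.58], [-1.31, 4.45], [0.11, 2.69], [-2.54, 2.54]. Speed limits (rad/s): [2.39, 2.39, 3.01, 3.14, 3.14, 3.14].

INTERFACE

Orientations are given as a rotation vector (axis times angle).
In Python, from workcell import ctrl gives the robot as it stands. The module is installed in compiled form; this text tells all that it offers.
- The arm moves only by the shell command python3 -m inch 'ROWS'. ROWS is JSON, a list of rows, each a list of 7 numbers: the shift along the tool's x, y, z scaled (see below), then the turn, a rotation vector about the tool's x, y, z scaled (see below), then the closure, from -1 (fully open) to 1 (shut). In form: [[tx, ty, tz, wx, wy, wz, hand], ...]. A call has 1 to 10 rows; each row is the pose to reach, as a shift and turn from the pose commanded when the call began, along the tool's axes at that moment; what a row does not reach only later rows make up. The controller multiplies each number of a shift by 0.15 m and each number of a turn by pi/4 rad. A row lasts 1/8 s, in which the tool goes at most 62.5 mm and 10.7 degrees, less where a joint would pass 70% of its speed; a pose out of reach is approached as far as the arm can. A call with a number of a shift or a turn outside -1 to 1 is refused whole. A call with a gripper value outside its range is refused whole. The fingers move at their own pace and stop on an object; the grip force is fixed at half the most. Time passes only in rows, so rows that repeat a pose let the fingers close. It gives the time, the measured TCP pose, the force, the opening and the grip force at its end, in the units of the state.
- ctrl.get_obs(): the state, without advancing time (a new reading comes with each control period).
- ctrl.get_image(name): name is "scene" or "top" or "wrist"; returns the picture (480x640x3 uint8, red, green, blue); there is no depth.
- ctrl.camera_params(name): a dict with "vfov" (degrees; the focal length in pixels is half the picture's height over the tangent of half this angle, whatever the lens; pixels are square), "cx", "cy" (the principal point, pixels), "eye" and "attitude" of the camera in the world; the wrist camera has in their place "tool_from_camera" (4x4, takes a point from camera to tool coordinates, whose origin is the TCP and whose axes are the flange's). Camera axes: x right, y up, looking along -z (the intrinsics and any distortion apply to the point x, -y, -z); pixel columns grow to the right and rows downward; lengths in mm; the calibration is good to about 2 mm. A picture is of the moment at which its call begins: read the wrist's pose just before it. camera_params takes no time and is no camera call.
- ctrl.close_job(): hands the job in; it is judged then, once.
The state is a dict: "t": time; "qpos": joint angles; "qvel": joint speeds; "joint_torque": joint torques, N m; "ee_pos": TCP position; "orientation": TCP orientation; "ft_force": force on the tool from outside, world axes, zero at the start; "moment": the same for the moment, N m; "width": finger opening in mm; "grasp_force": force on a finger pad.
Only numpy, scipy, OpenCV 4.12 (cv2) and the standard library are available. Lean on these libraries where they do the work, as an engineer would, in place of code of your own. Each camera call takes 0.05 s, during which the arm holds its last target. There are 200 camera calls.

## Working session

There is one attempt and no reset: what is moved stays moved. The work goes in short steps, Python scripts to look and compute and a shell command to move; the robot and the scene stay as the last step left them, time stands still between calls to the robot, and variables do not carry over. Pictures are saved under pics/ and viewed, at most 10 in all, crops included, and the job is handed in when it is done.

```bash
mkdir -p pics; python3 - <<'E'
from workcell import ctrl
import cv2
o=ctrl.get_obs();print({k:o[k] for k in('t','ee_pos','orientation','ft_force','width')})
for n in('scene','top','wrist'):
    print(n,ctrl.camera_params(n))
for n in('scene','top'):
    cv2.imwrite(f'pics/{n}0.png',ctrl.get_image(n)[:,:,::-1])
E
```

```text
{'t': 0.0, 'ee_pos': array([ 202.25442798, -590.77621668,  221.91651454]), 'orientation': array([-3.09747019e+00, -5.15482947e-01,  3.81254852e-04]), 'ft_force': array([ 0.11070047,  1.05067923, -0.14203769]), 'width': 87.47607405182906}
scene {'vfov': 47.05905804423746, 'cx': 313.31809588280396, 'cy': 246.49607806871109, 'eye': array([   96.69551372, -1135.75554394,   515.61078162]), 'attitude': array([ 1.09543337, -0.28302117, -0.4568632 ])}
top {'vfov': 42.25483287580851, 'cx': 316.89967612086537, 'cy': 238.95088990038417, 'eye': array([ 403.06445053, -297.33952247,  992.07008864]), 'attitude': array([ 0.12547558, -0.12749125, -1.53910934])}
wrist {'vfov': 68.4466272455202, 'cx': 320.76555120357153, 'cy': 235.0383281570735, 'tool_from_camera': array([[-2.45329852e-04,  9.67421551e-01,  2.53170856e-01,
         6.91180811e+01],
       [ 9.99999968e-01,  2.52434802e-04,  4.41984659e-06,
        -9.05486947e-01],
       [-5.96332800e-05,  2.53170849e-01, -9.67421582e-01,
        -1.62596173e+02],
       [ 0.00000000e+00,  0.00000000e+00,  0.00000000e+00,
         1.00000000e+00]])}
```

View pics/top0.png

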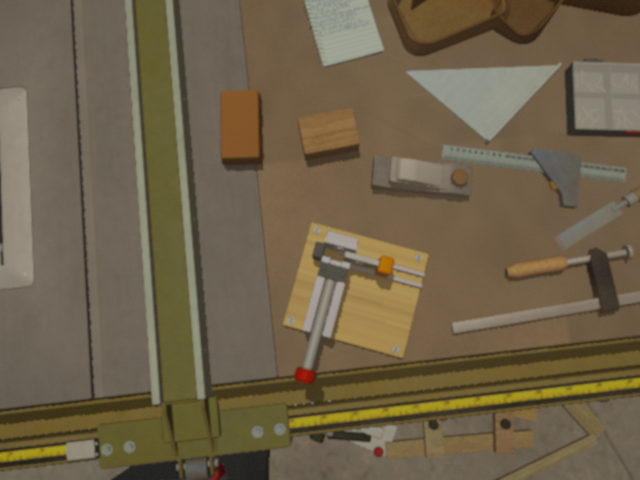

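View pics/scene0.png

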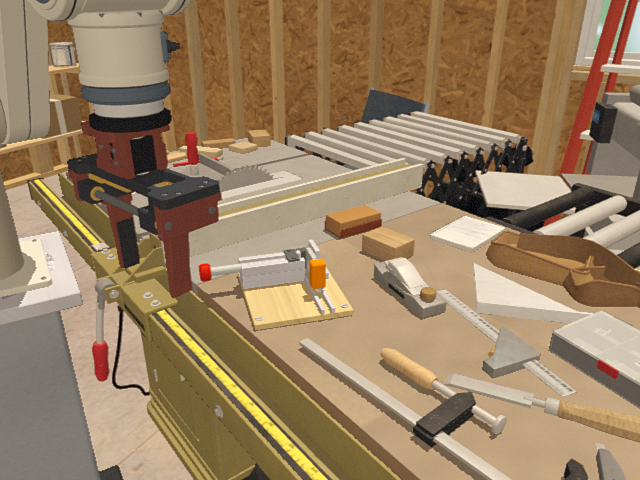

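The top view shows the jig around (355,290), with the orange grip at (386,265), the red knob at (306,376) and bystanders well clear of the left and upper edges. The scene view shows the knob at (205,272), the grip at (317,273), and the gripper nearer the camera.

```bash
cat >h.py <<'E'
import numpy as np,cv2
from scipy.spatial.transform import Rotation as R
from workcell import ctrl
def cam(n,obs=None):
    p=ctrl.camera_params(n);f=240/np.tan(np.radians(p['vfov']/2))
    if 'eye' in p: return f,p['cx'],p['cy'],np.array(p['eye']),R.from_rotvec(p['attitude']).as_matrix()
    T=p['tool_from_camera'];A=R.from_rotvec(obs['orientation']).as_matrix()
    return f,p['cx'],p['cy'],A@T[:3,3]+obs['ee_pos'],A@T[:3,:3]
def ray(c,uv):
    f,cx,cy,e,A=c;d=A@np.array([(uv[0]-cx)/f,-(uv[1]-cy)/f,-1]);return e,d/np.linalg.norm(d)
def plane(c,uv,z):
    e,d=ray(c,uv);return e+d*(z-e[2])/d[2]
def proj(c,P):
    f,cx,cy,e,A=c;q=A.T@(np.array(P,float)-e);return np.array([cx+f*q[0]/-q[2],cy-f*q[1]/-q[2]])
def tri(a,b):
    M=np.zeros((3,3));v=np.zeros(3)
    for e,d in(a,b):
        Q=np.eye(3)-np.outer(d,d);M+=Q;v+=Q@e
    x=np.linalg.solve(M,v);return x,[np.linalg.norm(np.cross(x-e,d)) for e,d in(a,b)]
def blob(im,lo,hi,box):
    h=cv2.cvtColor(im,cv2.COLOR_RGB2HSV);m=cv2.inRange(h,lo,hi)
    k=np.zeros_like(m);k[box[1]:box[3],box[0]:box[2]]=255;m&=k
    n,l,s,c=cv2.connectedComponentsWithStats(m);i=1+s[1:,4].argmax();return c[i],s[i]
E
python3 - <<'E'
from h import *
o=ctrl.get_obs();t=cam('top');s=cam('scene')
print('tcp in top',proj(t,o['ee_pos']),'scene',proj(s,o['ee_pos']))
T=cv2.imread('pics/top0.png')[:,:,::-1].copy();S=cv2.imread('pics/scene0.png')[:,:,::-1].copy()
r=((0,180,90),(6,255,255));g=((8,200,120),(22,255,255))
a=blob(T,*r,(270,340,340,400));b=blob(S,*r,(190,250,225,290));print(a,b,tri(ray(t,a[0]),ray(s,b[0])))
print('knob z45',plane(t,a[0],45))
a=blob(T,*g,(365,245,405,285));b=blob(S,*g,(300,250,340,300));print(a,b,tri(ray(t,a[0]),ray(s,b[0])))
print('grip z77',plane(t,a[0],75))
# base corners
for n,uv in dict(FL=(313,223),FR=(428,252),BR=(404,357),BL=(284,326)).items(): print(n,plane(t,uv,12)[:2])
E
```

```text
tcp in top [560.30223125 520.91260071] scene [154.93191667 278.72149479]
(array([304.31914894, 375.26382979]), array([294, 367,  21,  16, 235], dtype=int32)) (array([204.72093023, 271.84302326]), array([199, 264,  12,  17, 172], dtype=int32)) (array([ 350.47506328, -283.15708758,   45.87682692]), [np.float64(0.6999059869308745), np.float64(0.6999059869308503)])
knob z45 [ 351.09276418 -283.36353797   45.        ]
(array([385.47596154, 265.02403846]), array([377, 256,  17,  18, 208], dtype=int32)) (array([317.00963855, 273.53253012]), array([310, 259,  15,  30, 415], dtype=int32)) (array([ 516.65693534, -400.72058761,   54.01641813]), [np.float64(2.416376867012577), np.float64(2.4163768670126897)])
grip z77 [ 516.28279397 -399.42099053   75.        ]
FL [ 588.68655447 -289.39409478]
FR [ 546.87036557 -474.02580182]
BR [ 381.24843956 -436.60643348]
BL [ 423.68345504 -248.80057314]
```

```bash
python3 -m inch '[[0.3,0,0,0,0,0,1],[0.7,0,0,0,0,0,1],[1,0,0,0,0,0,1]]'; python3 -m inch '[[0.4,0,0,0,0,0,1],[0.8,0,0,0,0,0,1],[1,0,0,0,0,0,1]]'; python3 -m inch '[[0.2,-0.2,0,0,0,0.2,1],[0.2,-0.2,0,0,0,0.4,1],[0.2,-0.2,0,0,0,0.6,1],[0.2,-0.2,0,0,0,0.71,1],[0.2,-0.2,0,0,0,0.71,1]]'
python3 - <<'E'
from h import *
o=ctrl.get_obs();im=ctrl.get_image('wrist');np.save('w1.npy',im);cv2.imwrite('pics/w1.png',im[:,:,::-1])
print(o['t'],o['ee_pos'],R.from_rotvec(o['orientation']).as_matrix().round(3),o['width'])
E
```

```text
t: 0.48
ee_pos: [346.0, -541.7, 222.3]
orientation: [-3.098, -0.516, 0.0]
ft_force: [-0.1, -0.5, 0.2]
width: 61.1
grasp_force: 0.0
t: 0.85
ee_pos: [488.9, -492.5, 222.1]
orientation: [-3.098, -0.519, 0.0]
ft_force: [0.1, 0.4, 0.1]
width: 31.2
grasp_force: 0.0
t: 1.48
ee_pos: [504.7, -455.8, 222.2]
orientation: [-3.121, 0.356, 0.001]
ft_force: [0.0, -0.1, -0.2]
width: 0.3
grasp_force: 0.0
1.475 [ 504.74857821 -455.81006054  222.22251113] [[ 0.974 -0.225 -0.001]
 [-0.225 -0.974  0.001]
 [-0.001 -0.    -1.   ]] 0.250593145453902
```

View pics/w1.png

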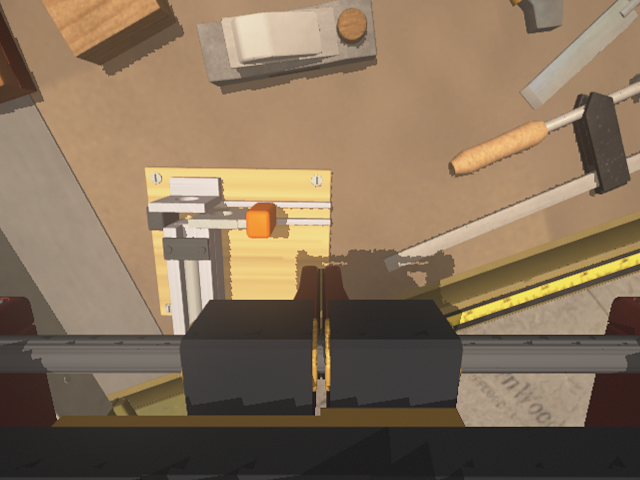

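The wrist view shows the far base corners at (146,168) and (331,170), the orange grip at (261,220), and the strap at (187,248). The image axes are closely aligned with the jig.

```bash
python3 - <<'E'
from h import *
o=ctrl.get_obs();w=cam('wrist',o);im=np.load('w1.npy')
FL=plane(w,(146,168),12)[:2];FR=plane(w,(331,170),12)[:2];d=FL-FR
print(FL,FR,np.linalg.norm(d));a=np.arctan2(-d[0],d[1]);print('yaw',a)
for yaw in(a,-.23):
  x=np.array([np.cos(yaw),np.sin(yaw)]);y=np.array([-x[1],x[0]])
  O=(FL-45*x-55*y+FR-45*x+140*y)/2
  J=lambda p:(np.array([(p[:2]-O)@x,(p[:2]-O)@y])).round(1)
  print('O',O,'tcp',J(o['ee_pos']),'knob',J(np.array([350.5,-283.2])),'grip',J(np.array([516.7,-400.7])))
  for n,uv,z in(('strapL',(164,248),61),('strapR',(209,248),61),('gripR top',(276,212),77),('gripL',(249,212),77),('bracketL',(148,210),72),('bracketR',(218,207),72)):print(n,J(plane(w,uv,z)))
E
```

```text
[ 587.67068642 -287.32344318] [ 542.48874764 -474.51849987] 192.570498362486
yaw -0.23683323905428644
O [ 531.30743515 -329.04917788] tcp [   3.9 -129.5] knob [-186.5    2.1] grip [  2.6 -73.1]
strapL [-26.8  21.3]
strapR [-26.3 -21.8]
gripR top [ 12.6 -88.8]
gripL [ 12.3 -64.8]
bracketL [12.2 27. ]
bracketR [ 15.6 -36.2]
O [ 530.95377401 -329.28116118] tcp [   3.3 -129.2] knob [-186.2    3.7] grip [  2.4 -72.8]
strapL [-26.3  21.8]
strapR [-26.2 -21.3]
gripR top [ 12.3 -88.6]
gripL [ 12.2 -64.6]
bracketL [12.7 27.2]
bracketR [ 15.6 -36. ]
```

```bash
python3 -m inch '[[-0.02,0,0.3,0,0,0,1],[-0.02,0,0.7,0,0,0,1],[-0.02,0,1,0,0,0,1],[-0.02,0,1,0,0,0,1]]'; python3 -m inch '[[0,0,0.2,0,0,0,1],[0,0,0.23,0,0,0,1],[0,-0.06,0.23,0,0,0,1],[0,-0.12,0.23,0,0,0,1],[0,-0.17,0.23,0,0,0,1],[0,-0.22,0.23,0,0,0,1]]'; python3 -m inch '[[0,-0.04,0,0,0,0,1],[0,-0.08,0,0,0,0,1],[0,-0.12,0,0,0,0,1],[0,-0.15,0,0,0,0,1],[0,-0.17,0,0,0,0,1],[0,-0.17,0,0,0,0,1]]'
```

```text
t: 2.02
ee_pos: [499.7, -453.3, 68.8]
orientation: [-3.117, 0.355, 0.01]
ft_force: [0.9, 0.6, 0.2]
width: 0.3
grasp_force: 0.0
t: 2.78
ee_pos: [509.9, -422.7, 38.8]
orientation: [3.121, -0.356, 0.001]
ft_force: [-0.1, 0.5, -1.3]
width: 0.6
grasp_force: 0.0
t: 3.52
ee_pos: [515.0, -397.9, 38.0]
orientation: [-3.121, 0.357, 0.001]
ft_force: [0.1, -0.5, -0.7]
width: 0.5
grasp_force: 0.1
```

```bash
python3 -m inch '[[0,-0.01,0,0,0,0,1],[0,-0.02,0,0,0,0,1],[0,-0.02,0,0,0,0,1]]';python3 -m inch '[[0,-0.01,0,0,0,0,1],[0,-0.015,0,0,0,0,1],[0,-0.015,0,0,0,0,1]]'
python3 - <<'E'
from h import *
im=ctrl.get_image('wrist');cv2.imwrite('pics/w2.png',im[:,:,::-1])
E
```

```text
t: 3.9
ee_pos: [515.7, -395.2, 38.0]
orientation: [-3.121, 0.357, 0.001]
ft_force: [-0.6, -1.4, -0.2]
width: 0.7
grasp_force: 0.4
t: 4.28
ee_pos: [516.3, -393.1, 38.1]
orientation: [-3.121, 0.357, 0.0]
ft_force: [-0.8, -0.2, 0.1]
width: 0.7
grasp_force: 0.4
```

View pics/w2.png

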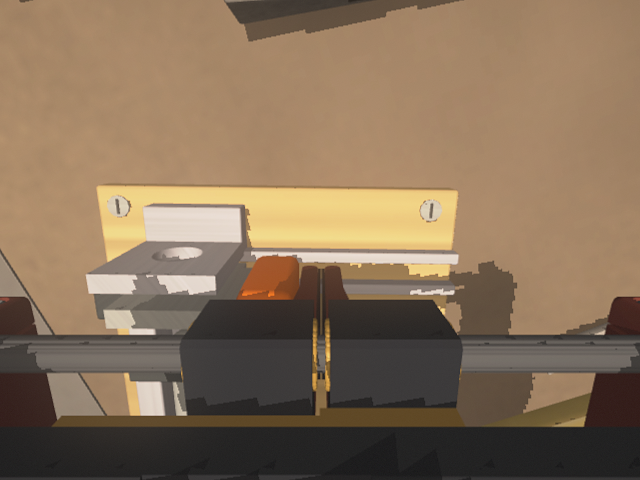

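The fingers are against the grip at (300,280), and the slide plate is nearly at its stop on the left. I'll continue until the force rises.

```bash
for i in 1 ; do python3 -m inch '[[0,-0.01,0,0,0,0,1],[0,-0.02,0,0,0,0,1],[0,-0.02,0,0,0,0,1]]'; done; python3 -m inch '[[0,-0.01,0,0,0,0,1],[0,-0.015,0,0,0,0,1],[0,-0.015,0,0,0,0,1]]'
```

```text
t: 4.7
ee_pos: [517.1, -390.2, 38.2]
orientation: [-3.121, 0.357, 0.0]
ft_force: [-0.7, -0.9, -0.6]
width: 0.3
grasp_force: 0.3
t: 5.08
ee_pos: [517.3, -389.9, 38.3]
orientation: [3.119, -0.357, 0.001]
ft_force: [-4.1, -10.0, -2.8]
width: 1.0
grasp_force: 4.7
```

```bash
python3 -m inch '[[0,0,0,0,0,0,1],[0,0,0,0,0,0,1],[0,0.05,0,0,0,0,1],[0,0.12,0,0,0,0,1],[0,0.12,-0.3,0,0,0,1],[0,0.12,-0.7,0,0,0,1],[0,0.12,-0.8,0,0,0,1]]'; python3 -m inch '[[-0.3,0,0,0,0,0,1],[-0.6,-0.1,0,0,0,0,1],[-0.9,-0.3,0,0,0,0,1],[-1,-0.55,0,0,0,0,1]]'; python3 -m inch '[[-0.3,0,0,0,0,0,1],[-0.54,0,0,0,0,0,1],[-0.54,0,0,0,0,0,1]]'
python3 - <<'E'
from h import *
o=ctrl.get_obs();im=ctrl.get_image('wrist');np.save('w3.npy',im);cv2.imwrite('pics/w3.png',im[:,:,::-1])
print(o['t'],o['ee_pos'])
E
```

```text
t: 5.95
ee_pos: [515.4, -407.5, 162.6]
orientation: [3.118, -0.357, 0.009]
ft_force: [0.4, 0.1, 1.3]
width: 0.2
grasp_force: 0.0
t: 6.45
ee_pos: [383.2, -289.9, 157.3]
orientation: [-3.119, 0.36, 0.004]
ft_force: [0.5, -0.3, -0.1]
width: 0.2
grasp_force: 0.0
t: 6.82
ee_pos: [304.7, -271.7, 157.5]
orientation: [-3.119, 0.359, 0.004]
ft_force: [0.8, -0.5, 0.3]
width: 0.6
grasp_force: 0.0
6.825 [ 304.73296089 -271.70737628  157.52882905]
```

View pics/w3.png

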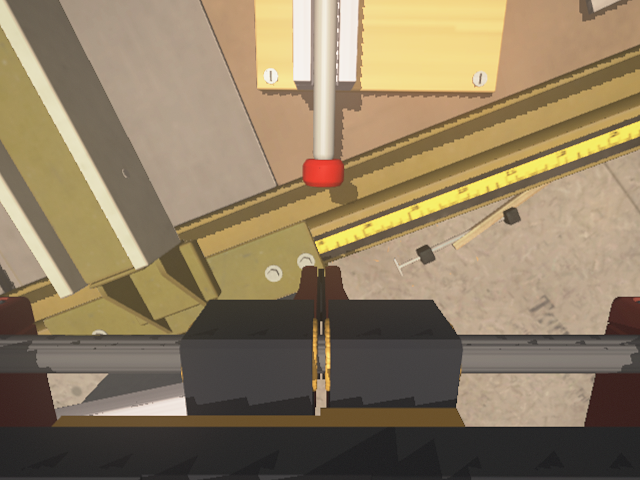

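The pin lies along columns 323–325, in line with the tool, and the red knob is at (323,172). The saw fence is on the left, with its near end at (145,266), so I'll check its height and the knob's lateral offset.

```bash
python3 - <<'E'
from h import *
o=ctrl.get_obs();w=cam('wrist',o);t=cam('top')
for n,a,b in(('fence',(203,397),(143,267)),('boltR',(281,430),(306,261)),('boltL',(258,432),(274,273))): print(n,tri(ray(t,a),ray(w,b)))
A=R.from_rotvec(o['orientation']).as_matrix()
im=np.load('w3.npy');c,s=blob(im,(0,180,90),(6,255,255),(280,140,370,200));print(c,s)
for n,uv in(('knob rear',(c[0],187)),('knob c',c),('knob front',(c[0],158)),('pin far',(325.5,20)),('wallL',(298,50)),('wallR',(354,50)),('pinat50',(325,80))):
    z=45 if 'pin' in n or 'knob r' in n else 61 if 'knob' in n else 55
    P=plane(w,uv,z);print(n,P,A.T@(P-o['ee_pos']))
E
```

```text
fence (array([ 317.52991977, -139.55426419,   74.8419254 ]), [np.float64(0.7111612982283211), np.float64(0.7111612982283433)])
boltR (array([ 262.61751412, -247.30600046,  -21.26408256]), [np.float64(1.0842798427637896), np.float64(1.0842798427637224)])
boltL (array([ 259.00631713, -212.30928977,  -17.16322467]), [np.float64(0.3776384348443274), np.float64(0.3776384348443473)])
[322.66294416 172.44568528] [303 159  40  28 985]
knob rear [ 340.55771533 -281.42301799   45.        ] [ 35.21218179   0.61111648 112.94533666]
knob c [ 352.7546004  -284.17378254   61.        ] [47.70791271  0.5151624  96.93976848]
knob front [ 362.75294008 -286.491772     61.        ] [57.97142666  0.50368579 96.93516799]
pin far [ 453.13950159 -309.55080168   45.        ] [151.23986819   2.45611154 112.89246098]
wallL [ 436.69950381 -286.34835924   55.        ] [129.95883383 -16.41452484 102.91030083]
wallR [ 427.99418541 -323.64607555   55.        ] [129.94484853  21.88562831 102.89347668]
pinat50 [ 415.48936333 -300.53159238   45.        ] [112.52525486   2.2164099  112.90993866]
```

```bash
python3 -m inch '[[0,0,0.3,0,0,0,1],[0,0,0.7,0,0,0,1],[0,0,0.82,0,0,0,1],[0,0,0.82,0,0,0,1],[0.1,0,0.82,0,0,0,1],[0.15,0.005,0.82,0,0,0,1],[0.15,0.005,0.82,0,0,0,1]]'; python3 -m inch '[[0.04,0,0,0,0,0,1],[0.08,0,0,0,0,0,1],[0.12,0.002,0,0,0,0,1],[0.16,0.002,0,0,0,0,1],[0.16,0.002,0,0,0,0,1]]'
python3 - <<'E'
from h import *
o=ctrl.get_obs();im=ctrl.get_image('wrist');t=ctrl.get_image('top')[200:400,250:450,::-1]
cv2.imwrite('pics/w4.png',np.hstack([im[:400,220:520,::-1],cv2.resize(t,(400,400),interpolation=cv2.INTER_CUBIC)]))
print(o['t'],o['ee_pos'])
E
```

```text
t: 7.75
ee_pos: [330.5, -279.9, 36.1]
orientation: [3.12, -0.356, 0.004]
ft_force: [-0.3, 0.1, 0.4]
width: 0.2
grasp_force: 0.0
t: 8.38
ee_pos: [352.9, -285.0, 35.2]
orientation: [3.121, -0.357, 0.001]
ft_force: [-0.0, 0.5, -0.5]
width: 0.3
grasp_force: 0.0
8.375 [ 352.92984071 -285.0393225    35.18888706]
```

View pics/w4.png

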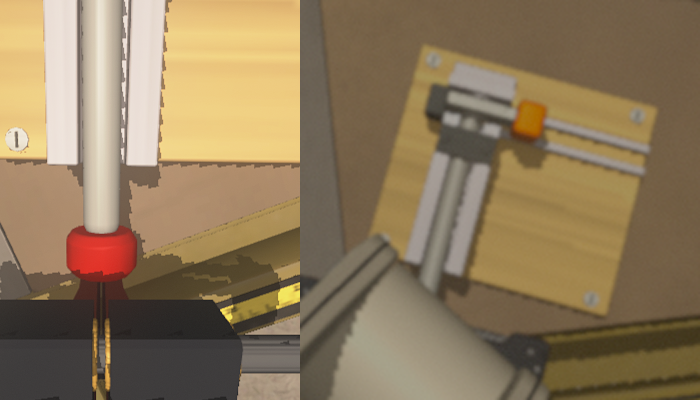

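The slide is home (grip tight by the bracket, at (530,118) in the right half), and the fingers are behind the knob at (100,250), with the pin straight in the guide. I'll keep pushing.

```bash
python3 -m inch '[[0.03,0,0,0,0,0,1],[0.06,0.001,0,0,0,0,1],[0.09,0.001,0,0,0,0,1],[0.12,0.002,0,0,0,0,1],[0.15,0.002,0,0,0,0,1],[0.15,0.002,0,0,0,0,1]]'; python3 -m inch '[[0.01,0,0,0,0,0,1],[0.02,0,0,0,0,0,1],[0.02,0,0,0,0,0,1]]'
python3 - <<'E'
from h import *
o=ctrl.get_obs();im=ctrl.get_image('wrist');t=ctrl.get_image('top')[200:400,250:450,::-1]
cv2.imwrite('pics/w5.png',np.hstack([im[:400,220:520,::-1],cv2.resize(t,(400,400),interpolation=cv2.INTER_CUBIC)]))
print(o['t'],o['ee_pos'],o['ft_force'])
E
```

```text
t: 9.22
ee_pos: [374.6, -290.3, 35.3]
orientation: [3.121, -0.357, 0.001]
ft_force: [-0.1, 0.1, -0.4]
width: 0.3
grasp_force: 0.0
t: 9.6
ee_pos: [377.0, -290.7, 35.2]
orientation: [-3.121, 0.357, -0.0]
ft_force: [0.2, 0.9, 0.9]
width: 0.4
grasp_force: 0.3
9.6 [ 376.96880757 -290.70169145   35.2045329 ] [0.23159269 0.9044539  0.88927591]
```

View pics/w5.png

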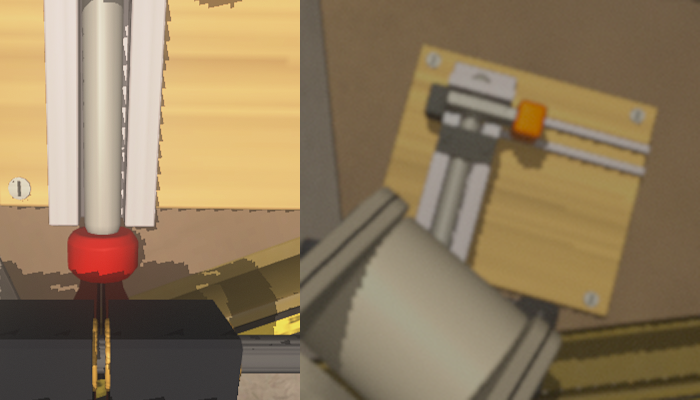

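The knob front (row ~230) is nearly at the guide's rear face (row ~226), and the slide is still home. I'll inch on until it seats.

```bash
python3 -m inch '[[0.01,0,0,0,0,0,1],[0.015,0,0,0,0,0,1],[0.015,0,0,0,0,0,1]]'; python3 -m inch '[[0.01,0,0,0,0,0,1],[0.015,0,0,0,0,0,1],[0.015,0,0,0,0,0,1]]'
```

```text
t: 10.07
ee_pos: [379.3, -291.3, 35.2]
orientation: [3.121, -0.357, 0.0]
ft_force: [-0.9, 0.3, -0.6]
width: 0.4
grasp_force: 0.3
t: 10.45
ee_pos: [380.9, -291.5, 35.1]
orientation: [-3.121, 0.357, 0.001]
ft_force: [-3.7, -0.4, 1.2]
width: 0.2
grasp_force: 1.7
```

```bash
python3 -m inch '[[0.007,0,0,0,0,0,1],[0.01,0,0,0,0,0,1],[0.01,0,0,0,0,0,1]]'
```

```text
t: 10.82
ee_pos: [381.1, -291.3, 35.0]
orientation: [-3.12, 0.357, 0.005]
ft_force: [-8.5, -0.3, 5.9]
width: 0.4
grasp_force: 4.1
```

Contact is firm at tool jig x of about -154.6 mm, against an expected -155 mm. I'll back off and check.

```bash
python3 -m inch '[[-0.05,0,0,0,0,0,1],[-0.2,0,0,0,0,0,1],[-0.35,0,0,0,0,0,1],[-0.4,0,-0.3,0,0,0,1],[-0.4,0,-0.7,0,0,0,1],[-0.4,0,-0.8,0,0,0,1],[-0.4,0,-0.8,0,0,0,1]]'
python3 - <<'E'
from h import *
o=ctrl.get_obs();im=ctrl.get_image('wrist');t=ctrl.get_image('top')[200:400,250:450,::-1]
cv2.imwrite('pics/w6.png',np.hstack([im[:400,220:520,::-1],cv2.resize(t,(400,400),interpolation=cv2.INTER_CUBIC)]))
w=cam('wrist',o);c,s=blob(im,(0,180,90),(6,255,255),(220,50,420,280));print(c,s)
P=plane(w,(c[0],s[1]),55);print(P,(P[:2]-[531,-329])@[.973,-.231])
E
```

```text
t: 11.7
ee_pos: [325.4, -279.4, 156.6]
orientation: [3.119, -0.357, 0.006]
ft_force: [0.3, -0.5, -0.3]
width: 0.8
grasp_force: 0.0
[318.56070088 129.38673342] [301 116  36  28 799]
[ 411.11697887 -297.06116839   55.        ] -124.024049661179
```

View pics/w6.png

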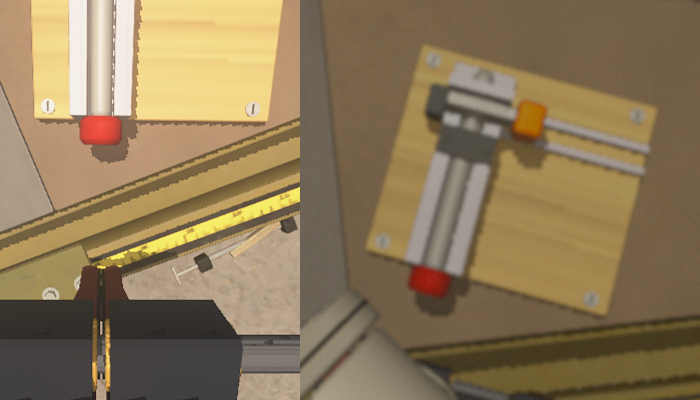

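The knob sits against the guide's rear face (front edge at jig x of about -124 mm), the slide is home, and the robot is clear.

```bash
python3 -c "
from workcell import ctrl
print(ctrl.close_job())"
```

```text
the job is handed in; nothing more can be done
None
```

The slide is home against its stop, the pin is pushed through until its knob rests on the guide, nothing round about was touched, and the job was handed in at about 12 s; no verdict was returned.

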